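# Change the clip on a specimen plate

### The arm

A 6-joint arm with a two-finger parallel gripper is mounted at the origin on the work surface. World frame = base frame: x ahead of the robot, y to its left, z up, the work surface at z = 0. Lengths are in m, angles in rad, forces in N, time in s.
With the tool pointing down it reaches from about 0.3 to 0.775 m from the base axis. Payload 14.6 kg.
Tool frame: the origin (TCP) lies on the centre line of the jaws, within the pads' length; the fingertips stand 17 mm ahead of it and the grasp point (between the pads) lies 2 mm behind it; z points along the fingers, x is the direction in which the jaws open and shut, and the axes are right-handed (so a half turn about z gives the same grasp; the last joint's range is limited). The gripper opens to 94 mm and grips with 3 to 60 N. Pads are 16 mm wide; open, the fingers measure 119 mm over their backs; the gripper's body (75 mm by 177 mm) begins 78 mm behind the grasp point.
Start: joints at [-1.249, 0.3, 1.521, -0, 1.321, -0.067], TCP at [0.208, -0.509, 0.222] pointing down, gripper open.
Joint ranges: [-3.03, 3.03], [-0.79, 2.21], [0.23, 2.52], [-1.04, 4.18], [0, 3.07], [-2.55, 2.55]. Speed limits (rad/s): [2.22, 2.22, 2.57, 3.14, 3.14, 3.14].

### API

Orientations are given as [roll, pitch, yaw] about the fixed x, y, z axes, in that order (R = Rz(yaw) Ry(pitch) Rx(roll)).
In Python, from station import ctrl gives the robot as it stands. The module is installed in compiled form; this text tells all that it offers.
- The arm moves only by the tool drive_tool, never from a script. Its argument "increments" is a list of rows, each a list of 3 entries, a list of its own where there are three numbers: the turn, a rotation vector about the tool's x, y, z in degrees, then the shift along the tool's x, y, z in mm, then the opening, from 0 (shut) to 1 (fully open). In form: [[[ax, ay, az], [dx, dy, dz], hand], ...]. A call has 1 to 20 rows; each row shifts and turns the commanded pose from where the row before left it, along the tool's axes as they then stand; what a row does not reach is not made up. A row lasts 1/8 s, in which the tool goes at most 62.5 mm and 10.7 degrees, less where a joint would pass 70% of its speed; a pose out of reach is approached as far as the arm can. A call with a gripper value outside its range is refused whole. The fingers move at their own pace and stop on an object; "squeeze" is the grip in N (left out, the last holds). Time passes only in rows, so rows that do not move let the fingers close. It gives the time, the measured TCP pose, the force and the opening at its end, in the units of the state.
- ctrl.get_obs(): the state, without advancing time (a new reading comes with each control period).
- ctrl.camera(name): name is "scene" or "side" or "wrist"; returns the picture (420x560x3 uint8, red, green, blue); there is no depth.
- ctrl.calibration(name): a dict with "fx", "fy", "cx", "cy" (pixels), "rvec" (rotation vector, rad) and "tvec" (3), from world to camera coordinates, as OpenCV has them. Camera axes: x right, y down, z forward; pixel columns grow to the right and rows downward; lengths in m; the calibration is good to about 2 mm. The wrist camera is an equidistant fisheye: a pixel r from the principal point sees the ray r / f radians off the axis. A picture is of the moment at which its call begins: read the wrist's pose just before it. calibration takes no time and is no camera call; for the wrist camera it gives the pose at the moment of the call.
- ctrl.hand_in(): hands the job in, once; it reports no verdict.
The state is a dict: "time_s": time; "qpos": joint angles; "joint_vel": joint speeds; "tau": joint torques, N m; "ee_pos": TCP position; "eef_rot": TCP orientation; "force": force on the tool from outside, world axes, zero at the start; "moment": the same for the moment, N m; "grip_width": finger opening in m.
Only numpy, scipy, OpenCV 4.12 (cv2) and the standard library are available. Lean on these libraries where they do the work, as an engineer would, in place of code of your own. Each camera call takes 0.05 s, during which the arm holds its last target.

### The job

The glass specimen plate is held on its stage by one of the stage's two spring clips, which hides the tissue section beneath it. Swing the stage's other clip around its pivot screw until it lies squarely across the plate, and only then swing the first clip right off the plate until it is parallel to the plate's short edge or farther out, so that the glass is always held by at least one clip and stays seated between its stops.

Things in the scene. Friction and masses are not known exactly. Their poses are not given: they have to be found in the camera images.
- stage: Stage in use: grey metal slab 130 x 230 x 16 mm, fixed to the bench at any yaw, with the glass plate on it (its twin is empty but for a brass weight). Origin: centre of its underside; x short side, y long side, z up. Clip pivot screws at x = 0, y = +85 mm (free clip) and -85 mm (held clip); their heads, 16 mm wide, end 30 mm above the bench. Clips stay where left; 1.5 N at the post turns them.
- free_clip (a joint): Angle (rad) of the clip at the stage's +y end, off the plate at first: 0 points to stage +x, parallel to the plate's short edge; 1.57 (stop) to -y, squarely across the plate; -0.4 (stop) outwards. Steel strip 14 mm wide, 62 mm long, top 24.5 mm above the bench. Its finger post, 14 mm thick, 24.5 to 64.5 mm above the bench, stands at x = 50 cos(angle), y = 85 - 50 sin(angle) mm in the stage frame.
- held_clip (a joint): Angle (rad) of the clip at the stage's -y end, across the plate at first; mirror image of the free clip, same sizes. 1.57 (stop) points to stage +y, squarely across the plate; 0 to stage +x, clear of it and parallel to its short edge; -0.4 (stop) outwards. Its finger post stands at x = 50 cos(angle), y = -85 + 50 sin(angle) mm in the stage frame.
- plate_centre (a point): Centre (half-way up) of the loose glass plate, 70 x 110 x 5 mm, about 0.1 kg, with three round stained tissue sections in a row. It lies on the stage's middle, long side along the stage's y, between 4 mm high steel stops; its top is 21 mm above the bench, 1.5 mm below the clips' strips.
Not all that is in view belongs to the job. Of the things that look like the part that bears plate_centre, the smallest one is meant.

How it is judged:
By the outcome, as a careful person would: the job done as asked, in the order asked, and still so for the second after the job is handed in, with the robot touching nothing.
It also fails if it takes over 48 s, if anything falls off the work surface, if the arm or the gripper's body presses on something with over 40 N, if the wrist force passes 120 N, or if a joint passes its speed limit or range.

## Working session

There is one attempt and no reset: what is moved stays moved. The work goes in short steps, Python scripts to look and compute and a tool call to move; the robot and the scene stay as the last step left them, time stands still between calls to the robot, and variables do not carry over. Pictures are saved under pics/ and viewed, and the job is handed in when it is done.

Besides the shell and the picture viewer there is one more tool, called by a JSON object that holds its "name" and its "arguments". drive_tool: Moves the arm, as the interface text tells. Its arguments: {"type":"object","properties":{"increments":{"type":"array"},"squeeze":{"type":"number"}},"required":["increments"]}

```bash
mkdir -p pics; ls
python3 - <<'E'
from station import ctrl
import cv2
print(ctrl.get_obs())
for n in ("scene","side","wrist"):
    print(n,ctrl.calibration(n))
    cv2.imwrite(f"pics/{n}0.png",ctrl.camera(n)[:,:,::-1])
E
```

```text
pics
{'time_s': 0.0, 'qpos': array([-1.24859042e+00,  3.00443488e-01,  1.52158141e+00, -8.74579065e-06,
        1.32067887e+00, -6.66269100e-02]), 'joint_vel': array([-1.04661572e-03,  1.09094373e-03,  8.21155356e-04, -9.39800902e-04,
       -5.23237566e-05,  1.05448913e-03]), 'tau': array([ 1.36006215e-04, -5.31807232e+01, -3.52738881e+01,  7.08444114e-02,
        2.44263920e-02, -1.16541482e-04]), 'ee_pos': array([ 0.20841566, -0.50872455,  0.22190132]), 'eef_rot': array([-3.14152713e+00,  1.10921389e-03, -1.18196130e+00]), 'force': array([ 0.89182933, -0.39750398,  0.38761675]), 'moment': array([-0.02783732, -0.00631879, -0.03658051]), 'grip_width': 0.0939894004693808}
scene {'fx': 433.3980480462317, 'fy': 433.3980480462317, 'cx': 276.8827890809948, 'cy': 205.93913493409934, 'rvec': array([ 1.50503668,  1.94159395, -0.89325999]), 'tvec': array([-0.05080977, -0.24575623,  1.64482205])}
side {'fx': 402.0050399691826, 'fy': 402.0050399691826, 'cx': 278.5363789495203, 'cy': 215.28432225437797, 'rvec': array([ 0.53495966, -2.60866802,  1.32104511]), 'tvec': array([0.47115381, 0.05476416, 1.2065387 ])}
wrist {'fx': 325.19226210127806, 'fy': 325.19226210127806, 'cx': 276.72480949767703, 'cy': 212.09233366976235, 'rvec': array([-2.44190929,  1.63841289,  0.19547308]), 'tvec': array([-0.54848194, -0.0237066 ,  0.39067749])}
```

View pics/scene0.png

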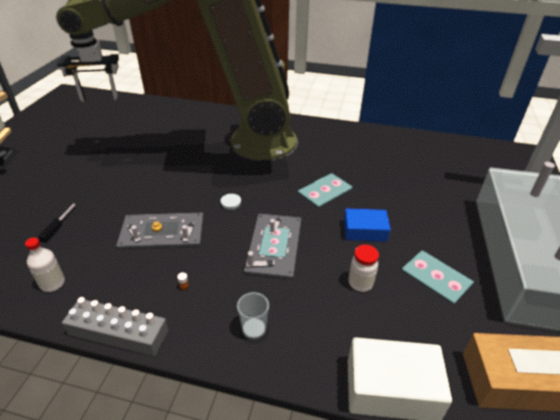

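View pics/side0.png

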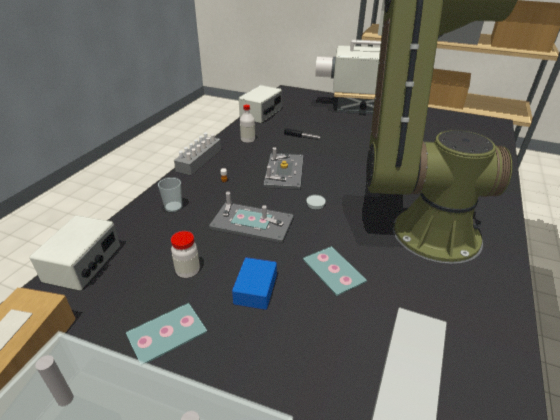

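View pics/wrist0.png

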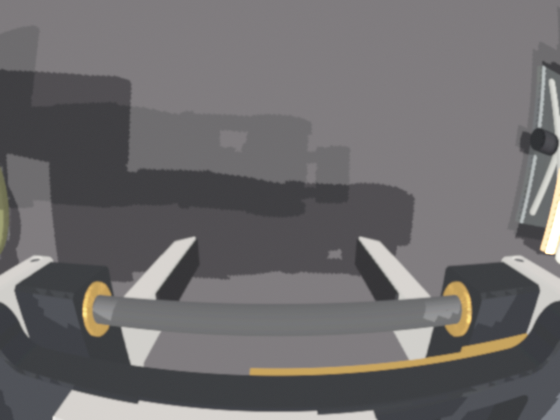

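The scene view shows the stage in use at about (273,245), and the side view shows it at about (252,220). I'll zoom in on both.

```bash
cat > h.py <<'E'
import numpy as np, cv2
from station import ctrl
from scipy.spatial.transform import Rotation as R
def ray(n,u,v,c=None):
    c=c or ctrl.calibration(n); M=R.from_rotvec(c['rvec']).as_matrix(); o=-M.T@c['tvec']
    x=(u-c['cx'])/c['fx'];y=(v-c['cy'])/c['fy']
    if n=='wrist':
        r=np.hypot(x,y); d=np.array([x/r*np.sin(r),y/r*np.sin(r),np.cos(r)]) if r>1e-9 else np.array([0,0,1.])
    else: d=np.array([x,y,1.])
    return o,M.T@d
def onplane(n,u,v,z,c=None):
    o,d=ray(n,u,v,c); return o+d*(z-o[2])/d[2]
def proj(n,P,c=None):
    c=c or ctrl.calibration(n); p=R.from_rotvec(c['rvec']).as_matrix()@np.asarray(P)+c['tvec']
    if n=='wrist':
        r=np.hypot(p[0],p[1]); t=np.arctan2(r,p[2]); return c['cx']+c['fx']*t*p[0]/r, c['cy']+c['fx']*t*p[1]/r
    return c['cx']+c['fx']*p[0]/p[2], c['cy']+c['fy']*p[1]/p[2]
E
python3 - <<'E'
from h import *
a=cv2.imread('pics/scene0.png')[200:290,230:320]; b=cv2.imread('pics/side0.png')[180:250,200:305]
cv2.imwrite('pics/sc_z.png',cv2.resize(a,(600,600),interpolation=cv2.INTER_CUBIC))
cv2.imwrite('pics/si_z.png',cv2.resize(b,(780,520),interpolation=cv2.INTER_CUBIC))
for p in ((253,215),(301,217),(295,276),(246,271)): print(onplane('scene',*p,0.016))
for p in ((226,200),(292,213),(284,238),(212,222)): print('side',onplane('side',*p,0.016))
E
```

```text
[0.43281413 0.08840953 0.016     ]
[0.40511022 0.22935677 0.016     ]
[0.63300887 0.26122495 0.016     ]
[0.6486662  0.13395528 0.016     ]
side [0.64819952 0.11623465 0.016     ]
side [0.42515013 0.09665803 0.016     ]
side [0.40182975 0.21977935 0.016     ]
side [0.62964067 0.23695851 0.016     ]
```

View pics/sc_z.png

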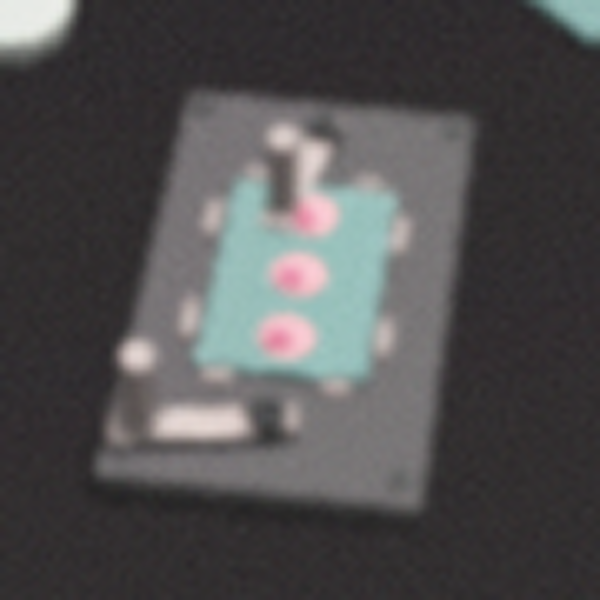

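View pics/si_z.png

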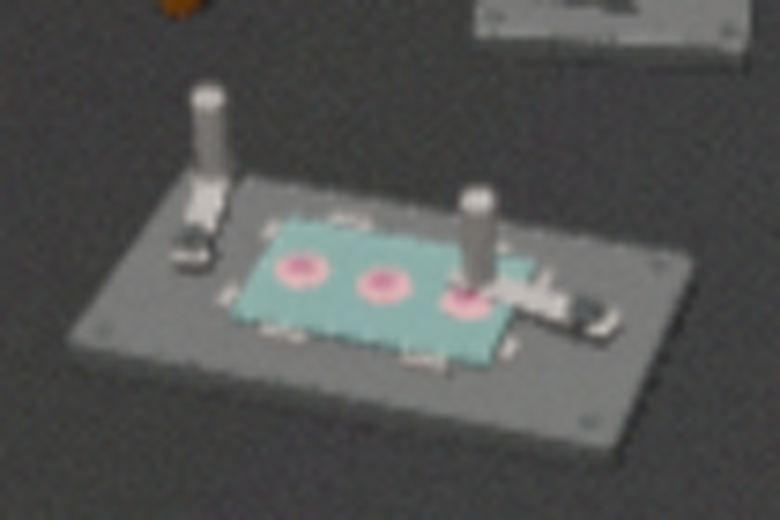

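Run:
```python
from h import *
S=lambda x,y:(230+x*.15-.42,200+y*.15-.42)
T=lambda x,y:(200+x*105/780-.43,180+y*70/520-.43)
it={'corner':(.016,[(188,92),(475,118),(425,512),(97,478)],[(248,175),(692,258),(610,450),(70,342)]),
'freepiv':(.03,[(268,412)],[(194,240)]),'heldpiv':(.03,[(322,130)],[(588,306)]),
'freepost':(.0645,[(137,352)],[(208,97)]),'heldpost':(.0645,[(284,134)],[(478,200)]),
'tissue':(.021,[(316,216),(299,275),(288,338)],[(468,300),(384,285),(302,269)]),
'plate':(.021,[(238,180),(400,195),(368,382),(195,360)],[])}
for k,(z,a,b) in it.items():
    for p in a: print(k,'scene',onplane('scene',*S(*p),z)[:2].round(4))
    for p in b: print(k,'side',onplane('side',*T(*p),z)[:2].round(4))
```

```text
corner scene [0.4221 0.1002]
corner scene [0.4065 0.2291]
corner scene [0.6353 0.2573]
corner scene [0.6508 0.1295]
corner side [0.6191 0.123 ]
corner side [0.4206 0.1022]
corner side [0.4043 0.2313]
corner side [0.6288 0.2559]
freepiv scene [0.6128 0.1886]
freepiv side [0.6069 0.1912]
heldpiv scene [0.4467 0.1686]
heldpiv side [0.4406 0.1673]
freepost scene [0.626  0.1399]
freepost side [0.6261 0.1396]
heldpost scene [0.4904 0.1629]
heldpost side [0.491  0.1623]
tissue scene [0.4909 0.1772]
tissue scene [0.5272 0.1791]
tissue scene [0.5636 0.1838]
tissue side [0.4914 0.1723]
tissue side [0.5272 0.1769]
tissue side [0.5629 0.1805]
plate scene [0.4776 0.1389]
plate scene [0.469 0.209]
plate scene [0.5791 0.2211]
plate scene [0.585  0.1505]
```

{"name": "drive_tool", "arguments": {"increments": [[[0, 0, 0], [-25, -35, 0], 1], [[0, 0, 0], [-25, -35, 0], 1], [[0, 0, 0], [-25, -35, 0], 1], [[0, 0, 0], [-25, -35, 0], 1], [[0, 0, 0], [-25, -35, 0], 1], [[0, 0, 0], [-25, -35, 0], 1], [[0, 0, 0], [-25, -35, 0], 1], [[0, 0, 0], [-25, -35, 0], 1], [[0, 0, 0], [-25, -35, 0], 1], [[0, 0, 0], [-25, -35, 0], 1], [[0, 0, 0], [-25, -35, 0], 1], [[0, 0, 0], [-25, -35, 0], 1], [[0, 0, 0], [-25, -35, 0], 1], [[0, 0, 0], [-25, -35, 0], 1], [[0, 0, 0], [-25, -35, 0], 1], [[0, 0, 0], [-25, -35, 0], 1]]}}

```text
time_s: 2.15
ee_pos: [0.5756, 0.0748, 0.2222]
eef_rot: [3.141, 0.0, -1.182]
force: [-0.2, -1.4, -0.5]
grip_width: 0.0938
```

{"name": "drive_tool", "arguments": {"increments": [[[0, 0, -9], [0, 0, 0], 1], [[0, 0, -9], [0, 0, 0], 1], [[0, 0, -9], [0, 0, 0], 1], [[0, 0, -9], [0, 0, 0], 1], [[0, 0, -9], [0, 0, 0], 1], [[0, 0, -9], [0, 0, 0], 1], [[0, 0, -9], [0, 0, 0], 1], [[0, 0, -9], [0, 0, 0], 1], [[0, 0, -10], [0, 0, 0], 1], [[0, 0, 0], [0, 0, 0], 1]]}}

```text
time_s: 3.4
ee_pos: [0.575, 0.0735, 0.2222]
eef_rot: [-3.141, 0.0, 0.248]
force: [-0.1, -0.1, -0.3]
grip_width: 0.0941
```

Run:
```python
from h import *
o=ctrl.get_obs(); print(o['time_s'],o['ee_pos'],o['eef_rot'],o['qpos'],o['force'])
c=ctrl.calibration('wrist'); print(c); np.save('w1.npy',c,allow_pickle=True)
cv2.imwrite('pics/w1.png',ctrl.camera('wrist')[:,:,::-1])
```

```text
3.4 [0.57497923 0.07348236 0.22221155] [-3.14149739e+00  4.57808536e-04  2.48136552e-01] [ 6.39237385e-02  3.66635927e-01  1.43302935e+00  1.00501265e-05
  1.34239489e+00 -1.84215069e-01] [-0.07654303 -0.08728521 -0.32004321]
{'fx': 325.19226210127806, 'fy': 325.19226210127806, 'cx': 276.72480949767703, 'cy': 212.09233366976235, 'rvec': array([-2.88519422, -0.35958619, -0.04302115]), 'tvec': array([-0.57594971, -0.09122658,  0.37375615])}
```

View pics/w1.png

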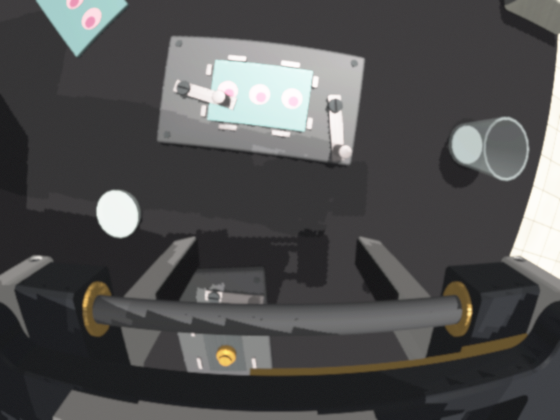

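The wrist view is clear. The held pivot is at (183,88) with its post top at (219,97). The free pivot is at (335,104) with its post top at (345,151). The sections are at (228,91), (260,95) and (293,99). A glass stands at (490,150).

Run:
```python
from h import *
c=np.load('w1.npy',allow_pickle=True).item()
im=cv2.imread('pics/w1.png')[20:180,150:370]; cv2.imwrite('pics/w1z.png',cv2.resize(im,(770,560),interpolation=cv2.INTER_CUBIC))
for k,u,v,z in [('hpiv',183,88,.03),('fpiv',335,104,.03),('hpost',219,97,.0645),('fpost',345,151,.0645),('t1',228,91,.021),('t2',260,95,.021),('t3',293,99,.021),
 ('c1',171,37,.016),('c2',364,57,.016),('c3',349,164,.016),('c4',159,143,.016),('glass',490,150,.0)]:
    print(k,onplane('wrist',u,v,z,c)[:2].round(4))
```

```text
hpiv [0.4444 0.1688]
fpiv [0.6114 0.1902]
hpost [0.4941 0.1641]
fpost [0.6281 0.1427]
t1 [0.4936 0.1762]
t2 [0.5296 0.1797]
t3 [0.566  0.1842]
c1 [0.4082 0.2286]
c2 [0.6328 0.257 ]
c3 [0.6472 0.1299]
c4 [0.4256 0.1012]
glass [0.8442 0.2075]
```

View pics/w1z.png

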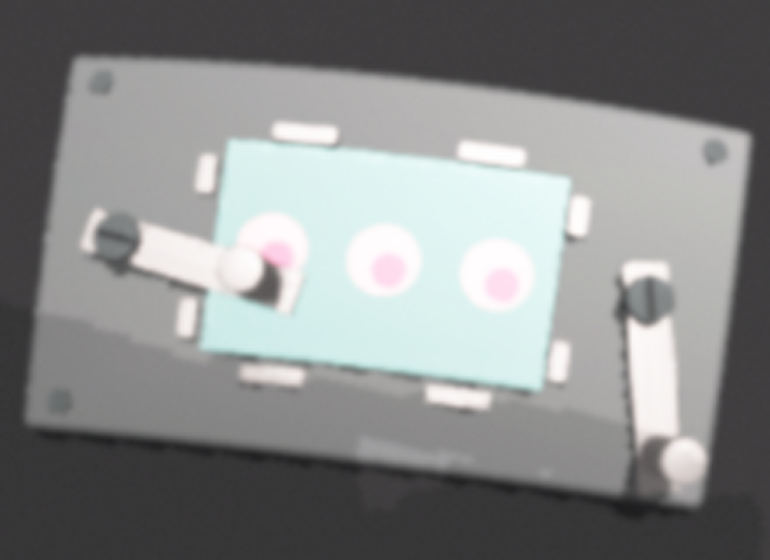

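```bash
cat >> h.py <<'E'
C=np.array([.5287,.1793]); TH=np.radians(7.25)
YS=np.array([np.cos(TH),np.sin(TH)]); XS=np.array([np.sin(TH),-np.cos(TH)])
def fpost(a): return C+XS*.05*np.cos(a)+YS*(.085-.05*np.sin(a))
def hpost(a): return C+XS*.05*np.cos(a)+YS*(-.085+.05*np.sin(a))
def ang(w,p):
    d=np.asarray(p)[:2]-C; x,y=d@XS,d@YS
    return (np.arctan2(.085-y,x) if w=='f' else np.arctan2(y+.085,x)), np.hypot(x,(y-.085) if w=='f' else y+.085)
def rel(P,o=None):
    o=o or ctrl.get_obs(); M=R.from_euler('xyz',o['eef_rot']).as_matrix()
    return (M.T@(np.asarray(P)-o['ee_pos'])*1000).round(1)
E
python3 - <<'E'
from h import *
print(ang('f',(.627,.1415)),ang('h',(.4915,.1633)),fpost(-.15),hpost(1.32))
print(rel([.627,.141,.2222]))
E
```

```text
(np.float64(-0.1539480679789944), np.float64(0.05050039466745904)) (np.float64(1.3328169833257886), np.float64(0.0474145494777292)) [0.62667168 0.14192657] [0.49399406 0.16237607]
[ 66.8 -52.9   0.1]
```

{"name": "drive_tool", "arguments": {"increments": [[[0, 0, 0], [16.5, -13, 0], 1], [[0, 0, 0], [16.5, -13, 0], 1], [[0, 0, 0], [16.5, -13, 0], 1], [[0, 0, 0], [17, -13, 0], 1], [[0, 0, -1.6], [0, 0, 0], 1], [[0, 0, 0], [0, 0, 25], 1], [[0, 0, 0], [0, 0, 25], 1], [[0, 0, 0], [0, 0, 25], 1], [[0, 0, 0], [0, 0, 0], 1]]}}

```text
time_s: 4.58
ee_pos: [0.6256, 0.1395, 0.1459]
eef_rot: [-3.141, 0.003, 0.276]
force: [0.1, 0.1, -0.2]
grip_width: 0.0939
```

Run:
```python
from h import *
o=ctrl.get_obs(); print(o['time_s'],o['ee_pos'],o['eef_rot'],o['force'],rel([.6267,.1418,.0515],o))
cv2.imwrite('pics/w2.png',ctrl.camera('wrist')[:,:,::-1])
```

```text
4.575 [0.62557858 0.13946364 0.14591733] [-3.14131621  0.00339562  0.275795  ] [ 0.05497859  0.1187921  -0.21283236] [ 2.  -1.9 94.4]
```

View pics/w2.png

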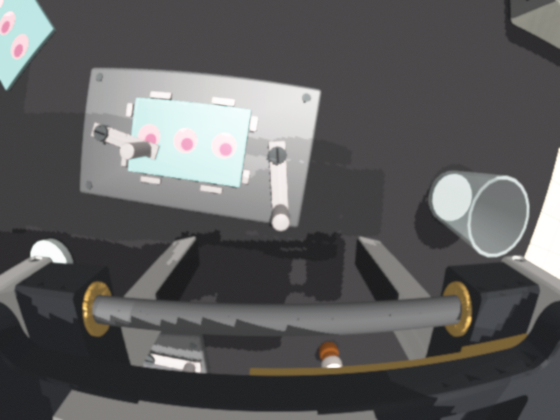

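The post top at (281,222) is centred between the fingers at column 277. Next I descend and close gently.

{"name": "drive_tool", "arguments": {"increments": [[[0, 0, 0], [2, -2, 20], 1], [[0, 0, 0], [0, 0, 25], 1], [[0, 0, 0], [0, 0, 25], 1], [[0, 0, 0], [0, 0, 24], 1], [[0, 0, 0], [0, 0, 0], 1]]}}

```text
time_s: 5.25
ee_pos: [0.6272, 0.1426, 0.0516]
eef_rot: [-3.141, 0.003, 0.277]
force: [0.0, -0.7, 0.2]
grip_width: 0.0939
```

{"name": "drive_tool", "arguments": {"increments": [[[0, 0, 0], [0, 0, 0], 0.5], [[0, 0, 0], [0, 0, 0], 0.25], [[0, 0, 0], [0, 0, 0], 0.2], [[0, 0, 0], [0, 0, 0], 0.1], [[0, 0, 0], [0, 0, 0], 0.1], [[0, 0, 0], [0, 0, 0], 0.1]], "squeeze": 4}}

```text
time_s: 6.0
ee_pos: [0.6281, 0.1427, 0.0535]
eef_rot: [3.142, -0.0, 0.277]
force: [-0.0, 0.5, -0.4]
grip_width: 0.0371
```

Run:
```python
from h import *
o=ctrl.get_obs(); print(o['time_s'],o['ee_pos'],o['eef_rot'],o['force'],o['grip_width'],ang('f',o['ee_pos']))
cv2.imwrite('pics/w3.png',ctrl.camera('wrist')[:,:,::-1])
```

```text
6.0 [0.6280673  0.14273315 0.05346436] [ 3.14157040e+00 -1.25928198e-05  2.77088252e-01] [-0.01734379  0.48644703 -0.37427714] 0.037102884741507684 (np.float64(-0.181494526965261), np.float64(0.04962971770723664))
```

View pics/w3.png

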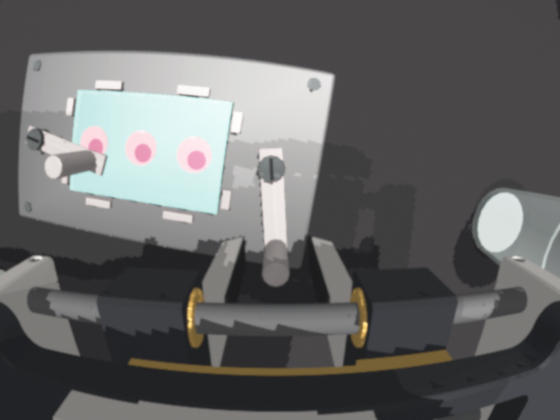

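The fingers are still closing around the post, which shows at (275,262).

{"name": "drive_tool", "arguments": {"increments": [[[0, 0, 0], [0, 0, 0], 0.1], [[0, 0, 0], [0, 0, 0], 0.1], [[0, 0, 0], [0, 0, 0], 0.1], [[0, 0, 0], [0, 0, 0], 0.1]], "squeeze": 5}}

```text
time_s: 6.55
ee_pos: [0.628, 0.1427, 0.0534]
eef_rot: [3.142, 0.0, 0.277]
force: [-0.4, -0.1, 0.9]
grip_width: 0.0137
```

Run:
```python
from h import *
o=ctrl.get_obs(); print(o['time_s'],o['ee_pos'],o['eef_rot'],o['force'],o['grip_width'],ang('f',o['ee_pos']))
```

```text
6.55 [0.62802777 0.14271226 0.05344618] [3.14156063e+00 1.19531125e-04 2.77134727e-01] [-0.38004763 -0.12735761  0.93158259] 0.013740348844354915 (np.float64(-0.1806081281427562), np.float64(0.049637652021737096))
```

{"name": "drive_tool", "arguments": {"increments": [[[0, 0, 9], [-7.8, -0.6, 0], 0.1], [[0, 0, 9], [-7.8, -0.6, 0], 0.1], [[0, 0, 0], [0, 0, 0], 0.1]]}}

```text
time_s: 6.92
ee_pos: [0.6123, 0.1401, 0.0535]
eef_rot: [3.141, 0.0, -0.039]
force: [-0.1, -6.1, 0.3]
grip_width: 0.0138
```

```bash
cat > s.py <<'E'
from h import *
import sys
o=ctrl.get_obs(); print(o['time_s'],o['ee_pos'].round(4),np.degrees(o['eef_rot'][2]).round(2),o['force'].round(2),o['grip_width'],ang(sys.argv[1],o['ee_pos']),o['qpos'][5])
E
python3 s.py f
```

```text
6.925 [0.6123 0.1401 0.0535] -2.26 [-0.13 -6.14  0.28] 0.013815944485495491 (np.float64(0.14093188768806095), np.float64(0.04990181384540981)) 0.2069378639036065
```

{"name": "drive_tool", "arguments": {"increments": [[[0, 0, 9], [-7.8, -0.6, 0], 0.1], [[0, 0, 9], [-7.8, -0.6, 0], 0.1], [[0, 0, 9], [-7.8, -0.6, 0], 0.1], [[0, 0, 9], [-7.8, -0.6, 0], 0.1], [[0, 0, 0], [0, 0, 0], 0.1]]}}

```text
time_s: 7.55
ee_pos: [0.5829, 0.1511, 0.0534]
eef_rot: [3.14, 0.001, -0.667]
force: [-5.3, -4.5, 2.5]
grip_width: 0.0138
```

```bash
python3 s.py f
```

```text
7.55 [0.5829 0.1511 0.0534] -38.21 [-5.31 -4.55  2.54] 0.013835243248306692 (np.float64(0.7855320121081293), np.float64(0.049256988062826676)) 0.860232576033475
```

{"name": "drive_tool", "arguments": {"increments": [[[0, 0, 9], [-7.8, -0.6, 0], 0.1], [[0, 0, 9], [-7.8, -0.6, 0], 0.1], [[0, 0, 9], [-7.8, -0.6, 0], 0.1], [[0, 0, 9], [-7.8, -0.6, 0], 0.1], [[0, 0, 0], [0, 0, 0], 0.1]]}}

```text
time_s: 8.18
ee_pos: [0.5661, 0.1773, 0.0533]
eef_rot: [3.141, 0.0, -1.292]
force: [-2.1, -0.2, 0.9]
grip_width: 0.0138
```

```bash
python3 s.py f
```

```text
8.175 [0.5661 0.1773 0.0533] -74.01 [-2.07 -0.18  0.88] 0.013830950030104495 (np.float64(1.4317854887043213), np.float64(0.048611411850553704)) 1.5331791677458433
```

{"name": "drive_tool", "arguments": {"increments": [[[0, 0, 4.5], [-4, -0.2, 0], 0.1], [[0, 0, 2], [-2, 0, 0], 0.1], [[0, 0, 0], [0, 0, 0], 0.1]]}}

```text
time_s: 8.55
ee_pos: [0.5651, 0.1827, 0.0534]
eef_rot: [3.141, 0.0, -1.403]
force: [-1.3, -0.7, -1.0]
grip_width: 0.0138
```

{"name": "drive_tool", "arguments": {"increments": [[[0, 0, 1], [-1.5, 0, 0], 0.1], [[0, 0, 0], [0, 0, 0], 0.1]]}}

```text
time_s: 8.8
ee_pos: [0.5651, 0.1831, 0.0533]
eef_rot: [3.141, -0.002, -1.423]
force: [-0.5, -9.4, -0.4]
grip_width: 0.0136
```

```bash
python3 s.py f
```

```text
8.8 [0.5651 0.1831 0.0533] -81.53 [-0.5  -9.44 -0.38] 0.013610198123628566 (np.float64(1.5546473566176415), np.float64(0.04842722456313587)) 1.6763824663110651
```

The 9.4 N reaction shows the stop has been reached. Now I release and lift.

{"name": "drive_tool", "arguments": {"increments": [[[0, 0, 0], [0, 0, 0], 0.45], [[0, 0, 0], [0, 0, 0], 0.45], [[0, 0, 0], [0, 0, 0], 0.45], [[0, 0, 0], [0, 0, 0], 0.45], [[0, 0, 0], [0, 0, 0], 0.45], [[0, 0, 0], [0, 0, -25], 0.45], [[0, 0, 0], [0, 0, -25], 0.45], [[0, 0, 0], [0, 0, -25], 0.45], [[0, 0, 0], [0, 0, -25], 0.45], [[0, 0, 0], [0, 0, -25], 0.6], [[0, 0, 0], [0, 0, 0], 0.6]]}}

```text
time_s: 10.18
ee_pos: [0.5655, 0.1845, 0.1801]
eef_rot: [-3.138, 0.0, -1.425]
force: [-1.4, 0.9, 0.2]
grip_width: 0.0556
```

```bash
python3 s.py f
python3 - <<'E'
from h import *
c=ctrl.calibration('wrist');np.save('w4.npy',c,allow_pickle=True)
cv2.imwrite('pics/w4.png',ctrl.camera('wrist')[:,:,::-1])
print(rel([*hpost(1.32),.15]), hpost(1.32), proj('wrist',[*fpost(1.57),.0645],c),proj('wrist',[*hpost(1.32),.0645],c))
E
```

```text
10.175 [0.5655 0.1845 0.1801] -81.62 [-1.42  0.94  0.17] 0.05562388306507588 (np.float64(1.5817935125039195), np.float64(0.04781150821803539)) 1.678303499994357
[11.4 73.4 28.4] [0.49399406 0.16237607] (np.float64(278.6811421187364), np.float64(216.00316035782632)) (np.float64(290.05473989477287), np.float64(289.1343408587172))
```

View pics/w4.png

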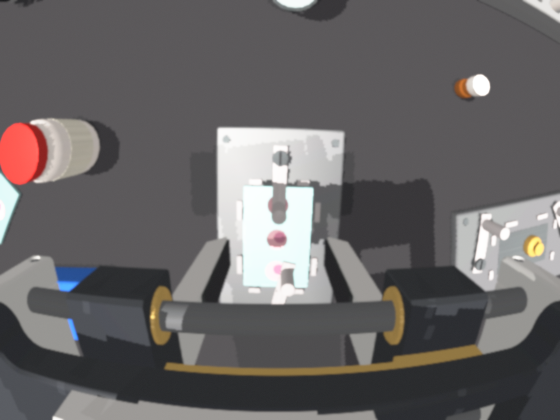

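The free clip lies squarely across the plate, with its pivot at (280,157) and its post top at about (279,213), where I predicted. The glass is still between its stops. Next I move to the held post and turn the wrist.

{"name": "drive_tool", "arguments": {"increments": [[[0, 0, 0], [6, 37, 0], 0.6], [[0, 0, 0], [5.5, 36.5, 0], 0.6], [[0, 0, -9.7], [0, 0, 0], 0.6], [[0, 0, -9.7], [0, 0, 0], 0.6], [[0, 0, -9.7], [0, 0, 0], 0.6], [[0, 0, -9.7], [0, 0, 0], 0.6], [[0, 0, -9.7], [0, 0, 0], 0.6], [[0, 0, -9.7], [0, 0, 0], 0.6], [[0, 0, -9.7], [0, 0, 0], 0.6], [[0, 0, -9.7], [0, 0, 0], 0.6], [[0, 0, -9.7], [0, 0, 0], 0.6], [[0, 0, -9.7], [0, 0, 0], 0.6], [[0, 0, -9.7], [0, 0, 0], 0.6], [[0, 0, -9.7], [0, 0, 0], 0.6], [[0, 0, -9.7], [0, 0, 0], 0.6], [[0, 0, -9.7], [0, 0, 0], 0.6], [[0, 0, -9.7], [0, 0, 0], 0.6], [[0, 0, -9.7], [0, 0, 0], 0.6], [[0, 0, -9.3], [0, 0, 0], 0.6], [[0, 0, 0], [0, 0, 0], 0.6]]}}

```text
time_s: 12.72
ee_pos: [0.4934, 0.1621, 0.1773]
eef_rot: [-3.14, 0.001, 1.446]
force: [-0.2, 0.3, 0.5]
grip_width: 0.0564
```

```bash
python3 s.py h
python3 - <<'E'
from h import *
c=ctrl.calibration('wrist');np.save('w5.npy',c,allow_pickle=True)
cv2.imwrite('pics/w5.png',ctrl.camera('wrist')[:,:,::-1])
cv2.imwrite('pics/s5.png',ctrl.camera('scene')[:,:,::-1])
print(rel([*hpost(1.32),.0535]), proj('wrist',[*fpost(1.57),.0645],c),proj('wrist',[*hpost(1.32),.0645],c))
E
```

```text
12.725 [0.4934 0.1621 0.1773] 82.82 [-0.18  0.28  0.46] 0.05636234478421678 (np.float64(1.3132137557038517), np.float64(0.049464001623818456)) -1.1985920486439796
[  0.3   0.5 124.2] (np.float64(307.649172816449), np.float64(282.65782547105914)) (np.float64(275.7835068419687), np.float64(214.1195765133327))
```

View pics/w5.png

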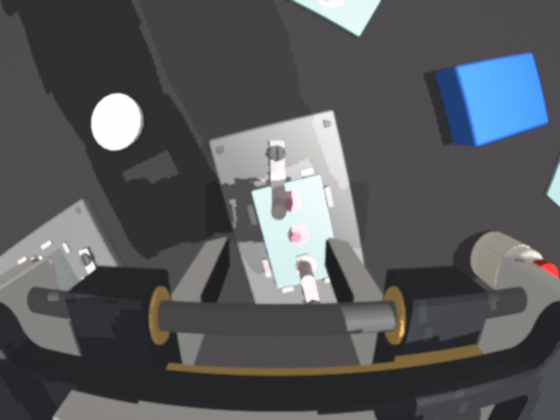

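The held post top is at about (279,213), against a prediction of (276,214), so it is centred. Now I descend and grip it.

{"name": "drive_tool", "arguments": {"increments": [[[0, 0, 0], [0, 0, 25], 0.6], [[0, 0, 0], [0, 0, 25], 0.6], [[0, 0, 0], [0, 0, 25], 0.6], [[0, 0, 0], [0, 0, 25], 0.6], [[0, 0, 0], [0, 0, 24], 0.6], [[0, 0, 0], [0, 0, 0], 0.4], [[0, 0, 0], [0, 0, 0], 0.3], [[0, 0, 0], [0, 0, 0], 0.2], [[0, 0, 0], [0, 0, 0], 0.1], [[0, 0, 0], [0, 0, 0], 0.1], [[0, 0, 0], [0, 0, 0], 0.1], [[0, 0, 0], [0, 0, 0], 0.1]], "squeeze": 5}}

```text
time_s: 14.32
ee_pos: [0.4941, 0.1623, 0.0548]
eef_rot: [3.141, -0.0, 1.446]
force: [0.7, 1.0, 5.2]
grip_width: 0.0137
```

```bash
python3 s.py h
```

```text
14.325 [0.4941 0.1623 0.0548] 82.87 [0.71 1.02 5.22] 0.013726543704302667 (np.float64(1.318854184113806), np.float64(0.050132976756458565)) -1.1995453770416957
```

{"name": "drive_tool", "arguments": {"increments": [[[0, 0, 9], [-7.8, -0.6, 0], 0.1], [[0, 0, 9], [-7.8, -0.6, 0], 0.1], [[0, 0, 9], [-7.8, -0.6, 0], 0.1], [[0, 0, 9], [-7.8, -0.6, 0], 0.1], [[0, 0, 0], [0, 0, 0], 0.1]]}}

```text
time_s: 14.95
ee_pos: [0.481, 0.1339, 0.0548]
eef_rot: [3.141, -0.0, 0.817]
force: [0.5, -1.9, 4.6]
grip_width: 0.0139
```

```bash
python3 s.py h
```

```text
14.95 [0.481  0.1339 0.0548] 46.79 [ 0.48 -1.89  4.59] 0.013902679391631674 (np.float64(0.6855807267036269), np.float64(0.05041293690079134)) -0.6179653666617616
```

{"name": "drive_tool", "arguments": {"increments": [[[0, 0, 9], [-7.8, -0.6, 0], 0.1], [[0, 0, 9], [-7.8, -0.6, 0], 0.1], [[0, 0, 9], [-7.8, -0.6, 0], 0.1], [[0, 0, 9], [-7.8, -0.6, 0], 0.1], [[0, 0, 9], [-7.8, -0.6, 0], 0.1], [[0, 0, 6], [-5.2, -0.3, 0], 0.1], [[0, 0, 0], [0, 0, 0], 0.1]]}}

```text
time_s: 15.82
ee_pos: [0.4406, 0.1182, 0.0546]
eef_rot: [3.141, 0.0, -0.072]
force: [-1.0, -5.8, 5.5]
grip_width: 0.0142
```

```bash
python3 s.py h
```

```text
15.825 [0.4406 0.1182 0.0546] -4.12 [-0.97 -5.79  5.53] 0.014195371601717783 (np.float64(-0.20119203090495205), np.float64(0.050550855701746264)) 0.25471562231039957
```

{"name": "drive_tool", "arguments": {"increments": [[[0, 0, 0], [0, 0, 0], 0.45], [[0, 0, 0], [0, 0, 0], 0.45], [[0, 0, 0], [0, 0, 0], 0.45], [[0, 0, 0], [0, 0, 0], 0.45], [[0, 0, 0], [0, 0, 0], 0.45], [[0, 0, 0], [0, 0, -25], 0.45], [[0, 0, 0], [0, 0, -25], 0.45], [[0, 0, 0], [0, 0, -25], 0.45], [[0, 0, 0], [0, 0, -25], 0.45], [[0, 0, 0], [0, 0, -25], 0.6], [[0, 0, 0], [0, 30, 0], 0.6], [[0, 0, 0], [0, 30, 0], 0.6], [[0, 0, 0], [0, 0, 0], 0.6]]}}

```text
time_s: 17.45
ee_pos: [0.4365, 0.0577, 0.1795]
eef_rot: [3.142, -0.0, -0.074]
force: [0.5, -0.1, -0.1]
grip_width: 0.0564
```

```bash
python3 s.py h
python3 - <<'E'
from h import *
c=ctrl.calibration('wrist')
w=ctrl.camera('wrist')[:,:,::-1];cv2.imwrite('pics/w6.png',w)
s=ctrl.camera('side')[:,:,::-1]; cv2.imwrite('pics/s6.png',cv2.resize(s[170:255,190:310],(780,552),interpolation=cv2.INTER_CUBIC))
for a in (1.5,1.57): print(a,proj('wrist',[*fpost(a),.0645],c))
for a in (0,-.2): print(a,proj('wrist',[*hpost(a),.0645],c))
print([proj('wrist',[*(C+XS*x*.035+YS*y*.055),.021],c) for x,y in ((1,1),(1,-1),(-1,-1),(-1,1))])
E
```

```text
17.45 [0.4365 0.0577 0.1795] -4.24 [ 0.52 -0.07 -0.12] 0.05638155101594738 (np.float64(-0.1977766755162385), np.float64(0.11118424608667674)) 0.12219667546648917
1.5 (np.float64(408.72405260735843), np.float64(70.80291484097498))
1.57 (np.float64(407.8092398402217), np.float64(67.0965326884666))
0 (np.float64(287.8693473443728), np.float64(142.96493258746074))
-0.2 (np.float64(276.1585640856787), np.float64(144.11226521313557))
[(np.float64(415.2928142809785), np.float64(105.73929275884562)), (np.float64(313.2839305577575), np.float64(121.3867540865498)), (np.float64(299.0117353895377), np.float64(53.589051178492326)), (np.float64(401.8602041116805), np.float64(41.34923305599864))]
```

View pics/w6.png

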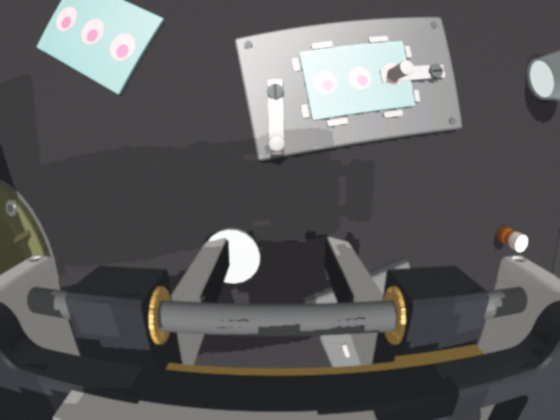

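View pics/s6.png

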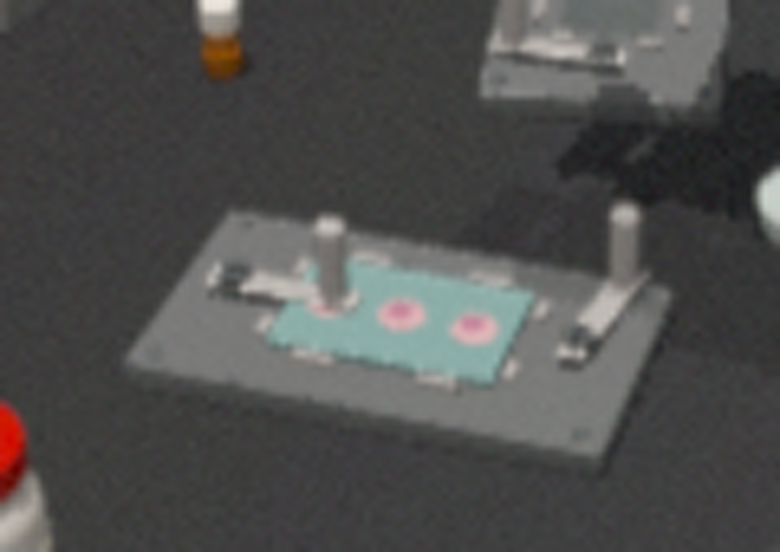

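Run:
```python
from h import *
c=ctrl.calibration('wrist')
for a in (1.4,1.5,1.57):
    e=XS*np.cos(a)-YS*np.sin(a)
    p=C+.085*YS
    print(a,[np.round(proj('wrist',[*(p+e*r),.0245],c),1) for r in (0,.055)],np.round(proj('wrist',[*(p),.03],c),1))
im=cv2.imread('pics/w6.png')[20:140,360:480]; cv2.imwrite('pics/w6z.png',cv2.resize(im,(600,600),interpolation=cv2.INTER_CUBIC))
```

```text
1.4 [array([435.2,  71.9]), array([391.1,  85. ])] [437.5  71.1]
1.5 [array([435.2,  71.9]), array([389.4,  79.9])] [437.5  71.1]
1.57 [array([435.2,  71.9]), array([388.6,  76.2])] [437.5  71.1]
```

View pics/w6z.png

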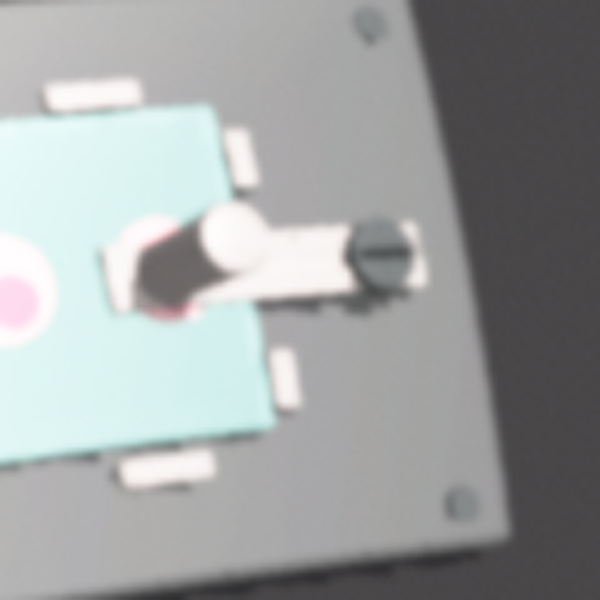

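The free strip's tip is at about (383,76), where 1.57 rad predicts it. The held post is at (277,144), which matches -0.2 rad. The plate sits between its stops and the gripper is clear.

```bash
python3 -c "
from station import ctrl
print(ctrl.hand_in())"
```

```text
the job is handed in; nothing more can be done
None
```

The job is done in the order asked and handed in at about 17.5 s of the 48 s allowed.

- **Free clip:** I gripped its post lightly (5 N) and swung it along its arc from about -0.17 rad until it met its stop with a reaction of about 9 N. I then let go and lifted away. Two wrist pictures show it squarely across the plate, with post and tip where 1.57 rad predicts.
- **Held clip:** Only after that did I grip its post and swing it from about 1.32 to -0.20 rad, past parallel to the short edge. The last wrist picture shows the post at the spot predicted for -0.20 rad.
- **Plate and forces:** In the last wrist and side pictures the glass sits between its stops, and the gripper is open and touching nothing. The largest force read at the end of a move was about 10 N.
- **Disagreement between checks:** At the stop the tool pose alone read 1.555 rad at a radius of 48.4 mm instead of 50 mm. That is within the roughly 2 mm accuracy of the calibration. No check failed.

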